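# Scrub the sample cups and put them in the drying drawer

## Task

First press the button on top of the white drying cabinet all the way down, let go of it and let the drawer spring fully open by itself. Then take the cup brush from its stand and, working through the cups on the bench from left to right, scrub each one with the brush upright: down to the bottom, up to near the rim and down to the bottom again. Put the brush back in its stand, handle up, set all the cups upright in the drawer and push the drawer shut until it latches, leaving the dropper bottle and the small tin where they are.

Things in the scene. Friction and masses are not known exactly. Their poses are not given: they have to be found in the camera images.
- latch (a joint): steel push button on top of the cabinet, 32 mm diameter; value in m, 0 = up, 0.010 = fully down; sprung (1.5 N at first, 4 N when fully down); past about 0.008 it frees the drawer; comes up by itself when let go
- latch_top (a point): centre of the button's top face (156 mm above the bench when up). The white cabinet is 160 mm deep, 310 mm wide, 140 mm high; the button stands on its middle line, 35 mm behind its front face. Axes: x from the drawer front towards the cabinet's back, y to its left, z up
- drawer (a joint): drawer of the fixed cabinet; value in m: about 0 = shut and latched, 0.135 = fully open. Pressing the button lets a spring (5 N shut, 1.5 N open) drive it out towards the robot, along -x of drawer_in. To shut it, push its front in past 0 to the stop at -0.006 (about 9 N near the end), then let go: the catch holds it at about 0. Pushed less far, it springs open again
- drawer_in (a point): centre of the drawer's inner floor, 18 mm above the bench; moves with it. Axes: x into the cabinet, y to its left, z up. Inside 98 mm along x, 280 mm along y; side and back walls 38 mm, front panel 107 mm above this floor. Open, it lies 93 mm before the cabinet's face. Three cups fit at y = -92, 0, +92 mm and pass under the cabinet's top
- drawer_front (a point): point to push along +x: on the outer face of the drawer's front panel, mid-width, 100 mm above the bench, 25 mm under its upper edge (panel 304 mm wide, from 13 to 125 mm above the bench; shut, it stands 21 mm before the cabinet's face). Push high up, so that the gripper's body stays above the cabinet's top (140 mm). Axes as drawer_in
- cup_a_mid (a point): open stainless-steel cup, 60 mm outer and 54 mm inner diameter, 80 mm high, inner floor 4 mm above its underside, about 140 g; the leftmost place of the row along y at the start, left = +y (two or three of the three cups are there). Point at its centre, 40 mm above its underside; z points up out of the mouth
- cup_b_mid (a point): open stainless-steel cup, 60 mm outer and 54 mm inner diameter, 80 mm high, inner floor 4 mm above its underside, about 140 g; the middle place of the row along y at the start, left = +y (two or three of the three cups are there). Point at its centre, 40 mm above its underside; z points up out of the mouth
- cup_c_mid (a point): open stainless-steel cup, 60 mm outer and 54 mm inner diameter, 80 mm high, inner floor 4 mm above its underside, about 140 g; the rightmost place of the row along y at the start, left = +y (two or three of the three cups are there). Point at its centre, 40 mm above its underside; z points up out of the mouth
- brush_tip (a point): lower end of the cup brush (223 mm long, 90 g): black bristle head 36 mm in diameter (hard as modelled: 34 mm, flat underneath) over the first 95 mm, then a thin wire, then a round light-wood handle. z axis points up along the brush to the handle
- brush_grip (a point): centre of the brush's handle, 180 mm above the brush tip; handle 20 mm diameter, from 132 to 213 mm above the tip, with a small wire loop above it to 223 mm. It starts standing upright in the stand, handle up
- stand_in (a point): centre of the inner floor of the fixed white brush stand, 6 mm above the bench; a round tumbler 60 mm outer (76 mm at the foot), 52 mm inner diameter, rim 70 mm above the bench; z up
- tin_3: bystander: small round sample tin, 56 mm across, 33 mm high, origin at the centre of its underside; leave it alone
- dropper: bystander: brown dropper bottle, 33 mm across, 102 mm high, origin at the centre of its underside; leave it alone
Not all that is in view belongs to the job. What is shaped like the part that bears stand_in but purple is not meant.

How it is judged:
By the outcome, as a careful person would: the job done as asked, in the order asked, and still so for the second after the job is handed in, with the robot touching nothing.
Of cup_a, cup_b, cup_c only 2 to 3 are there at a start; the rules pass over those that are not, and their reading is None.
At some moment in a run one of cup_a, cup_b, cup_c may be knocked a few centimetres aside while the robot is not near it.
It also fails if it takes over 210 s, if anything falls off the work surface, if the arm or the gripper's body presses on something with over 40 N, if the wrist force passes 120 N, or if a joint passes its speed limit or range.

## Robot

A 6-joint arm with a two-finger parallel gripper is mounted at the origin on a cart in front of the work surface, level with it; the furniture and walls round the work are solid. World frame = base frame: x ahead of the robot, y to its left, z up, the work surface at z = 0. Lengths are in mm, angles in degrees, forces in N, time in s.
With the tool pointing down it reaches from about 250 to 850 mm from the base axis. Payload 12.5 kg.
Tool frame: the origin (TCP) lies on the centre line of the jaws, within the pads' length; the fingertips stand 11 mm ahead of it and the grasp point (between the pads) lies 8 mm behind it; z points along the fingers, y is the line along which they close (so a half turn about z gives the same grasp; the last joint's range is limited). The gripper opens to 93 mm and grips with 3 to 60 N. Pads are 15 mm wide; open, the fingers measure 128 mm over their backs; the gripper's body (75 mm by 188 mm) begins 65 mm behind the grasp point.
Start: joints at [66.601, 20.094, 94.641, -0, 65.266, -4.847], TCP at [174.962, 521.414, 229.633] pointing down, gripper open.
Joint ranges: [-157.81, 157.81], [-45, 120.19], [0.68, 151.7], [-89.99, 269.99], [4.06, 180], [-164.3, 164.3]. Speed limits (degrees/s): [127.2, 127.2, 159.86, 180, 180, 180].

## Interface

Orientations are given as [roll, pitch, yaw] about the fixed x, y, z axes, in that order (R = Rz(yaw) Ry(pitch) Rx(roll)).
In Python, from workcell import goto, movel, movej, move_gripper, wait, inverse_kinematics, sense, get_image, IKError, close_job gives the robot as it stands. Calls block until the motion is done:
- goto(position, orientation): joint-space move of the TCP to a pose.
- movel(position, velocity=150, frame=None, f_stop=None): straight line of the TCP; frame=None keeps the orientation; velocity is the mean speed in mm/s. With f_stop (N) it stops when the force on the tool has changed by that much, and returns True; else False.
- movej(angles): joint-space move.
- move_gripper(opening, grip_force=None): opening from 0.0 (shut) to 1.0 (fully open); grip_force is the grip in N (None keeps the last); returns when the fingers have stopped.
- wait(seconds).
- inverse_kinematics(position, orientation): joint angles nearest the present ones, or None.
- sense(): the state.
- get_image(name): name is "scene" or "side" or "wrist"; returns a dict with "image" (384x512x3 uint8, red, green, blue), "fov_y" (degrees; the focal length in pixels is half the picture's height over the tangent of half this angle, whatever the lens; pixels are square), "cx", "cy" (the principal point, pixels), "k1" (the pictures are not rectified: a ray, as slopes to the right and down, at radius r is drawn at 1 + k1 r^2 times it, then the intrinsics apply), "pose" (4x4, takes a point from camera to world coordinates). Camera axes: x right, y down, z forward; pixel columns grow to the right and rows downward; lengths in mm; the calibration is good to about 2 mm. A picture is of the moment at which its call begins. There is no depth.
A pose or a line that the arm cannot do raises IKError and nothing moves.
- close_job(): hands the job in; it is judged then, once.
The state is a dict: "time": time; "joints": joint angles; "qd": joint speeds; "joint_torque": joint torques, N m; "ee_pos": TCP position; "ee_rot": TCP orientation; "ft_force": force on the tool from outside, world axes, zero at the start; "moment": the same for the moment, N m; "finger_gap": opening from 0.0 (shut) to 1.0 (fully open); "finger_force": force on a finger pad.
Only numpy, scipy, OpenCV 4.12 (cv2) and the standard library are available. Lean on these libraries where they do the work, as an engineer would, in place of code of your own. Each camera call takes 0.05 s, during which the arm holds its last target. There are 200 camera calls.

## Working session

There is one attempt and no reset: what is moved stays moved. The work goes in short steps, each a Python script; the robot and the scene stay as the last script left them, time stands still between calls to the robot, and variables do not carry over. Pictures are saved under pics/ and viewed, at most 14 in all, crops included, and the job is handed in when it is done.

```bash
ls; mkdir -p pics; cat > h.py <<'E'
import numpy as np, cv2
from workcell import *
def snap(n,f=None):
    d=get_image(n)
    if f: cv2.imwrite('pics/'+f,d['image'][:,:,::-1])
    return d
def foc(d): return d['image'].shape[0]/2/np.tan(np.radians(d['fov_y']/2))
def ray(d,u,v):
    f=foc(d); K=np.array([[f,0,d['cx']],[0,f,d['cy']],[0,0,1.]])
    p=cv2.undistortPoints(np.array([[[u,v]]],float),K,np.array([d['k1'],0,0,0.]))[0,0]
    P=np.array(d['pose']); r=P[:3,:3]@[p[0],p[1],1]
    return P[:3,3],r/np.linalg.norm(r)
def onz(d,u,v,z):
    o,r=ray(d,u,v); return o+r*(z-o[2])/r[2]
def proj(d,p):
    P=np.array(d['pose']); c=P[:3,:3].T@(np.array(p,float)-P[:3,3]); a=c[:2]/c[2]
    a=a*(1+d['k1']*(a@a)); return a*foc(d)+[d['cx'],d['cy']]
E
python3 - <<'E'
from h import *
a=snap('scene','s0.png');b=snap('side','d0.png');c=snap('wrist','w0.png')
for d in(a,b,c): print(np.round(d['pose'],2).tolist(),d['fov_y'],d['k1'],d['cx'],d['cy'])
cv2.imwrite('pics/all0.png',cv2.resize(np.hstack([a['image'],b['image']])[:,:,::-1],(800,300)))
print(sense())
E
```

```text
pics
[[-0.82, -0.29, 0.49, -116.42], [-0.57, 0.44, -0.7, 994.56], [-0.02, -0.85, -0.53, 806.56], [0.0, 0.0, 0.0, 1.0]] 44.235379142941824 -0.1702032895815799 245.65528755899092 194.29369493822261
[[-1.0, -0.02, 0.0, 511.93], [-0.01, 0.37, -0.93, 1238.05], [0.02, -0.93, -0.37, 591.15], [0.0, 0.0, 0.0, 1.0]] 43.64443259750857 -0.00015933881655430597 252.55335298917646 190.18751371353852
[[0.32, 0.91, 0.25, 104.97], [0.95, -0.31, -0.08, 543.94], [-0.0, 0.26, -0.96, 385.18], [0.0, 0.0, 0.0, 1.0]] 64.17360910636384 0.018877174170009763 257.9172238148685 189.60994033599192
{'time': 0.15, 'joints': array([ 6.66006145e+01,  2.01154919e+01,  9.46681076e+01,  2.11450603e-03,
        6.52644834e+01, -4.84799692e+00]), 'qd': array([ 0.03696943, -0.02672014, -0.0708573 , -0.01187455,  0.05590964,
        0.02191146]), 'joint_torque': array([ 1.33923855e-03, -4.97452641e+01, -2.85345304e+01,  6.99987891e-02,
        2.45693699e-02, -3.14114106e-05]), 'ee_pos': array([174.86100919, 521.20208677, 229.24464388]), 'ee_rot': array([-1.79952251e+02, -5.97649412e-03,  1.61447723e+02]), 'ft_force': array([-0.48442456,  0.89351753, -0.05361591]), 'moment': array([-0.01443225,  0.00920197, -0.01756682]), 'finger_force': 0.0, 'finger_gap': 0.9995763931378713}
```

View pics/s0.png

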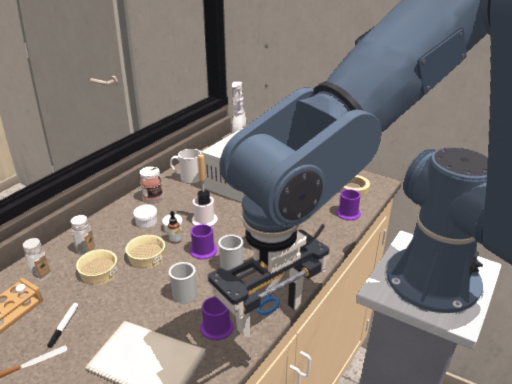

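View pics/d0.png

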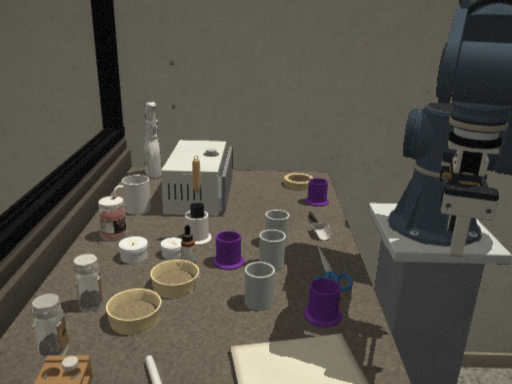

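The side view shows three grey cups at (259,286), (272,250) and (277,226). The brush stands in the white tumbler at (197,225). The button is at (211,152) on the white cabinet. The purple tumblers at (229,250), (323,302) and (318,192) are decoys, because the stand meant is the white one.

```bash
python3 - <<'E'
from h import *
import pickle
d=snap('side'); pickle.dump(d,open('d0.pkl','wb'))
im=d['image'][130:320,130:350]
cv2.imwrite('pics/d0c.png',cv2.resize(im,(692,598),interpolation=cv2.INTER_CUBIC)[:,:,::-1])
for n,u,v,z in [('button',211,152,156),('cupA rim',259,270,80),('cupB',272,237,80),('cupC',277,216,80),('stand foot',198,237,0),('brush top',196,158,220),('dropper',188,255,0)]: print(n,onz(d,u,v,z).round())
E
```

```text
button [ 647. -145.  156.]
cupA rim [500. 398.  80.]
cupB [470. 253.  80.]
cupC [454. 137.  80.]
stand foot [659. 109.   0.]
brush top [659. 111. 220.]
dropper [672. 205.   0.]
```

View pics/d0c.png

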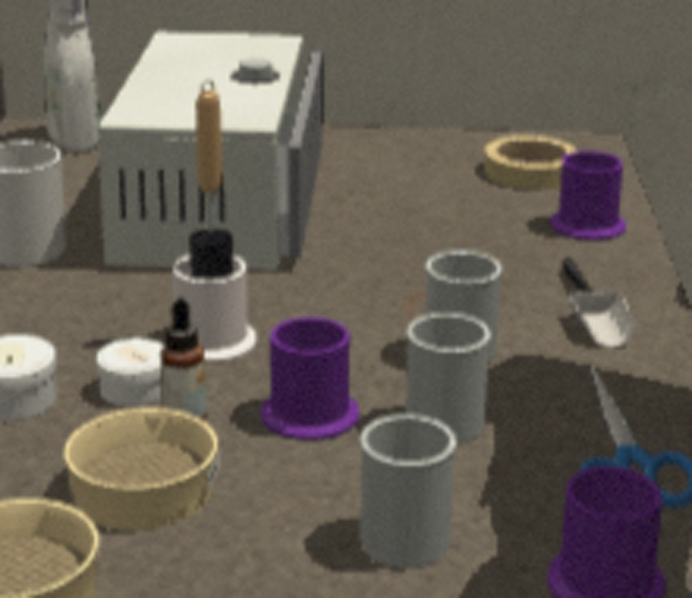

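The crop confirms three cups, with rims at crop (408,440), (448,333) and (463,267). The brush stands in the only white tumbler, at crop (210,300). Dropper is at crop (183,360), and the tin is the white one next to it. Next I take an overhead wrist view to refine these.

```bash
python3 - <<'E'
from h import *
import pickle
goto([520,100,430],[180,0,180])
w=snap('wrist','w1.png');s=snap('side');c=snap('scene')
pickle.dump((w,s,c),open('v1.pkl','wb'))
print(sense()['time'],sense()['joints'].round(),np.round(w['pose'],3).tolist())
d=s
for p in [(277,130),(302,36),(157,32),(106,127),(255,68)]:
  print(onz(d,130+p[0]/3.146,130+p[1]/3.146,156 if p[0]==255 else 140).round())
E
```

```text
2.4333 [  6.  11.  79.   0.  90. -84.] [[0.001, 0.965, 0.262, 446.214], [1.0, -0.001, -0.0, 100.088], [-0.0, 0.262, -0.965, 585.732], [0.0, 0.0, 0.0, 1.0]]
[616. -19. 140.]
[ 613. -318.  140.]
[ 768. -320.  140.]
[767. -16. 140.]
[ 647. -149.  156.]
```

View pics/w1.png

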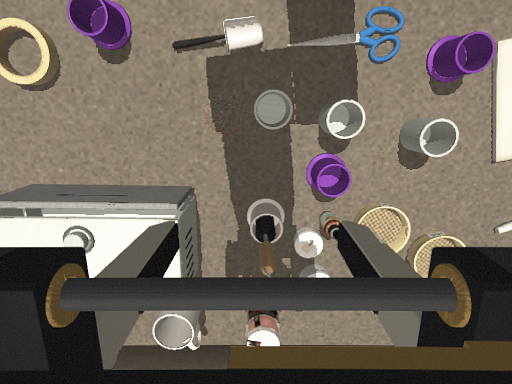

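The wrist view shows cup rims near (437,137), (346,119) and (273,109), the button at (79,237), the white stand at (266,215), and the tin and dropper at (308,240) and (332,225). I'll enlarge it to read off the centres.

```bash
python3 - <<'E'
from h import *
import pickle
w,s,c=pickle.load(open('v1.pkl','rb'))
im=w['image'][70:275,230:470][:,:,::-1].copy()
cv2.imwrite('pics/w1c.png',cv2.resize(im,None,fx=2.9,fy=2.9,interpolation=cv2.INTER_CUBIC))
E
```

```text
(no output)
```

View pics/w1c.png

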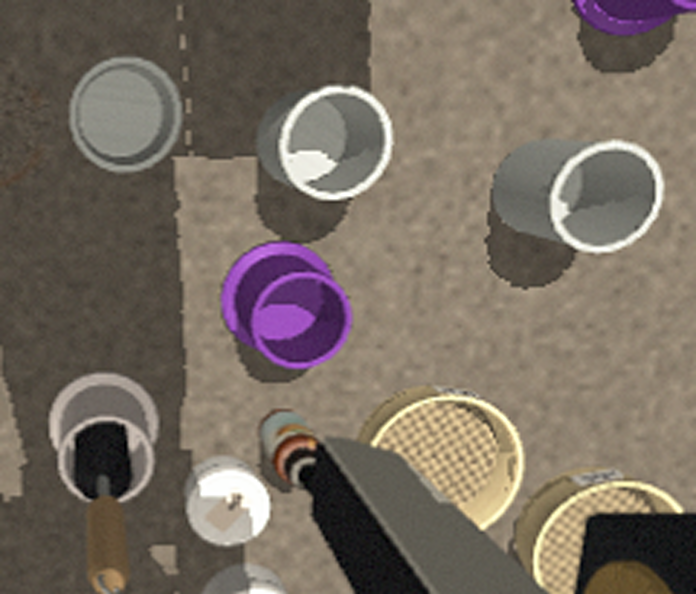

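Rim centres in the crop are C (125,113), B (335,142) and A (607,196). The stand rim is at (107,459) and the wire loop at about (112,585).

```bash
python3 - <<'E'
from h import *
import pickle
w,s,c=pickle.load(open('v1.pkl','rb'))
f=lambda x,y:(230+x/2.9-.33,70+y/2.9-.33)
for n,x,y,z,a in [('A',607,196,80,56),('B',335,142,80,57),('C',125,113,80,57),('stand',107,459,70,49),('brush handle top',109,580,213,14),('tin',227,500,33,42)]:
  p=onz(w,*f(x,y),z); q=onz(w,*f(x+a,y),z); print(n,p.round(1),'r',np.linalg.norm(p-q).round(1),'side px',proj(s,p).round())
print('btn',onz(w,79,237,156), onz(w,64,237,156),onz(w,95,237,156))
for p in [(190,217),(0,222)]: print('top edge',onz(w,*p,140).round(1))
# side refine button: crop
b=s['image'][140:165,195:230]; cv2.imwrite('pics/b.png',np.hstack([cv2.resize(b,None,fx=11,fy=11),cv2.resize(w['image'][180:260,0:110],(378,275))])[:,:,::-1])
E
```

```text
A [495.5 394.   80. ] r 30.9 side px [261. 269.]
B [465.4 240.1  80. ] r 31.4 side px [274. 235.]
C [449.7 123.7  80. ] r 31.3 side px [279. 214.]
stand [657.9 115.5  70. ] r 30.5 side px [198. 214.]
brush handle top [659.8 112.5 213. ] r 6.5 side px [196. 161.]
tin [702.8 197.8  33. ] r 28.3 side px [176. 241.]
btn [ 636.67037062 -169.77829053  156.        ] [ 636.57485202 -192.0586758   156.        ] [ 636.76540136 -145.9337122   156.        ]
top edge [610.9  -5.  140. ]
top edge [ 618.3 -295.3  140. ]
```

View pics/b.png

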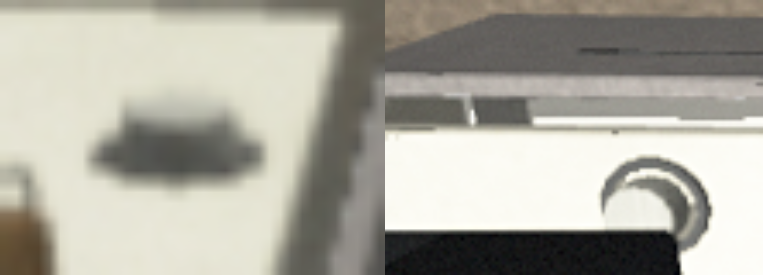

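```bash
python3 - <<'E'
from h import *
move_gripper(0,20)
goto([690,-170,330],[180,0,180])
w=snap('wrist','w2.png'); print(proj(w,[643,-175,156]),sense()['time'])
import pickle; pickle.dump(w,open('w2.pkl','wb'))
E
```

```text
[252.64882943 131.94493019] 5.2
```

View pics/w2.png

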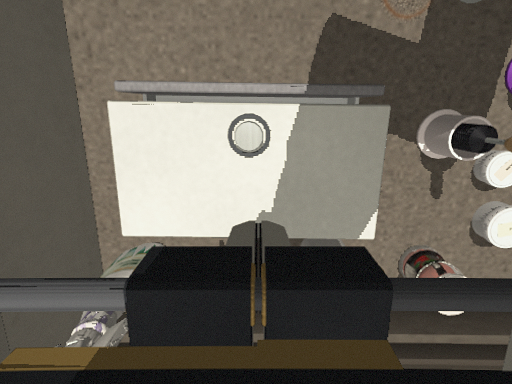

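The button top is at (248,136), and the cabinet's top front corners are at (109,101) and (390,105).

```bash
python3 - <<'E'
from h import *
import pickle; w=pickle.load(open('w2.pkl','rb'))
b=onz(w,248.5,136.5,156); l=onz(w,390,105,140); r=onz(w,109,101,140); k=onz(w,120,239,140)
print(b,l,r,k, np.degrees(np.arctan2(-(l-r)[0],(l-r)[1])), np.linalg.norm(l-r), 'stand rim',onz(w,473,138,70))
goto([b[0],b[1],195],[180,0,180])
print(movel([b[0],b[1],155],60,f_stop=25), sense()['ee_pos'],sense()['ft_force'])
st=sense(); z=st['ee_pos'][2]
E
```

```text
[ 647.79698445 -179.45950398  156.        ] [615.68602813 -25.79009964 140.        ] [ 611.56799646 -330.6608503   140.        ] [ 773.71020599 -338.1933373   140.        ] -0.7738738007443262 304.8985614773144 stand rim [658.6558112  118.12411826  70.        ]
True [ 648.03221859 -179.53815271  157.26003015] [-1.49599306 -0.20130171  8.83796491]
```

```bash
python3 - <<'E'
from h import *
p=sense()['ee_pos']
movel([p[0],p[1],240],150); wait(0.6)
goto([560,-150,430],[180,0,180]); move_gripper(1)
w=snap('wrist','w3.png'); print(sense()['time'],sense()['ft_force'].round(2))
import pickle; pickle.dump(w,open('w3.pkl','wb'))
E
```

```text
10.15 [-0.11  0.77 -0.4 ]
```

View pics/w3.png

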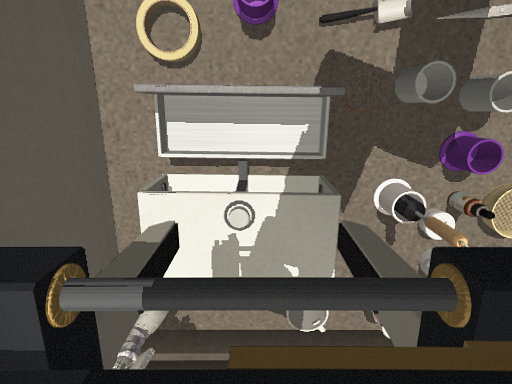

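The drawer is open. The top of its front panel runs from (134,85) to (344,89), and its back wall runs from (158,156) to (328,158). The brush loop is at (462,242) and the stand rim at (409,207).

```bash
python3 - <<'E'
from h import *
import pickle; w=pickle.load(open('w3.pkl','rb'))
for n,u,v,z in [('front L',344,88,125),('front R',134,86,125),('backwall L',328,158,56),('backwall R',158,156,56),('cab L',339,193,140),('cab R',138,193,140),('btn',238.5,215,156),('stand rim',409,207,70),('handle top',460,239,213),('C rim',437.5,82,80)]:
  print(n,onz(w,u,v,z).round(1))
E
```

```text
front L [461.6 -27.8 125. ]
front R [ 458.7 -326.7  125. ]
backwall L [573.5 -28.6  56. ]
backwall R [ 569.6 -324.3   56. ]
cab L [613.  -28.2 140. ]
cab R [ 612.6 -331.8  140. ]
btn [ 642.3 -179.7  156. ]
stand rim [658.7 115.9  70. ]
handle top [655.  113.6 213. ]
C rim [451.3 127.9  80. ]
```

```bash
cat >> h.py <<'E'
from scipy.optimize import least_squares
def rim(d,x,y,z=80.,R=30.,win=60):
    """rim circle near (x,y,z): Hough, returns list of xyz best-first"""
    u0=proj(d,[x,y,z]); r=np.mean([abs(np.linalg.norm(proj(d,np.add([x,y,z],e))-u0)) for e in ([R,0,0],[0,R,0])])
    f=3; H=int(r*(R+win)/R)
    x0,y0=[max(0,int(v-H)) for v in u0]
    g=cv2.cvtColor(d['image'],cv2.COLOR_RGB2GRAY)[y0:int(u0[1]+H),x0:int(u0[0]+H)]
    g=cv2.GaussianBlur(cv2.resize(g,None,fx=f,fy=f,interpolation=cv2.INTER_CUBIC),(0,0),2)
    c=cv2.HoughCircles(g,cv2.HOUGH_GRADIENT_ALT,2,r*f*0.5,param1=150,param2=0.6,minRadius=int(r*f*.88),maxRadius=int(r*f*1.1))
    if c is None: return []
    o=[]
    for a in c[0]:
        u,v=a[0]/f+x0-.33,a[1]/f+y0-.33
        hs=cv2.cvtColor(d['image'],cv2.COLOR_RGB2HSV)[int(v)-3:int(v)+4,int(u)-3:int(u)+4]
        p=onz(d,u,v,z); o.append((*p[:2].round(1),round(a[2]/f/r*R,1),int(np.median(hs[...,1]))))
    return o
E
python3 - <<'E'
from h import *
import pickle
w,s,c=pickle.load(open('v1.pkl','rb')); w3=pickle.load(open('w3.pkl','rb'))
for n,x,y in [('A',495,394),('B',465,240),('C',450,124)]: print(n,rim(w,x,y))
print('C w3',rim(w3,450,124),'stand',rim(w,658,116,70),rim(w3,658,116,70))
# brush
move_gripper(0.6)
goto([657,114.5,290],[180,0,180])
movel([657,114.5,178],120)
move_gripper(0,30); print(sense()['finger_gap']*93,sense()['finger_force'],sense()['ft_force'])
movel([657,114.5,310],120); print(sense()['finger_gap']*93,sense()['ft_force'])
goto([540,290,330],[180,0,180])
w=snap('wrist','w4.png')
for n,x,y in [('A',495,394),('B',465,240),('C',450,124)]: print(n,rim(w,x,y))
print(sense()['time'])
E
```

```text
A [(np.float64(496.2), np.float64(395.3), np.float64(29.2), 16)]
B [(np.float64(464.9), np.float64(240.3), np.float64(31.0), 17), (np.float64(464.9), np.float64(240.3), np.float64(27.3), 17)]
C [(np.float64(451.2), np.float64(124.1), np.float64(29.5), 16)]
C w3 [(np.float64(449.3), np.float64(126.3), np.float64(29.1), 17)] stand [(np.float64(659.3), np.float64(115.7), np.float64(29.6), 33), (np.float64(636.3), np.float64(114.3), np.float64(28.2), 27)] [(np.float64(661.8), np.float64(117.4), np.float64(28.9), 16), (np.float64(644.6), np.float64(88.6), np.float64(30.2), 27)]
19.50954812347746 29.99173253774643 [ 0.55950456 -0.62729126  0.55503653]
19.339440830908064 [-0.56554335  0.93047018 -1.26710581]
A [(np.float64(496.2), np.float64(393.9), np.float64(31.1), 17), (np.float64(496.2), np.float64(393.9), np.float64(27.5), 17)]
B [(np.float64(464.9), np.float64(240.6), np.float64(31.2), 17), (np.float64(464.9), np.float64(240.6), np.float64(27.4), 17)]
C [(np.float64(450.5), np.float64(126.3), np.float64(29.1), 17)]
16.0417
```

View pics/w4.png

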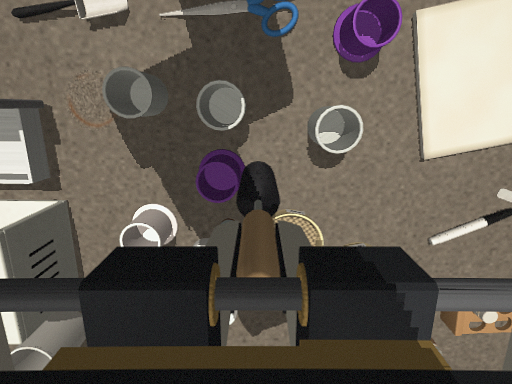

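The brush is held, with its head at (257,185). The cup rims are found automatically at (335,129), (221,105) and (135,93 area). I check the brush's lean by prediction, then scrub A.

```bash
cat >> h.py <<'E'
E
python3 - <<'E'
from h import *
w=snap('wrist')
for e in (-18,0,18): print('tip edge x',proj(w,[540+e,290,158]).round(1),'y',proj(w,[540,290+e,158]).round(1), 'head top',proj(w,[540,290+e,253]).round(1))
m=(w['image'].max(2)<45); ys,xs=np.where(m[140:215,225:300]); print('dark rows',ys.min()+140); 
for r in (170,185,200): q=np.where(m[r,225:300])[0]+225; print(r,q.min(),q.max())
s=snap('side'); print('side handle',proj(s,[540,290,330-8+33]),proj(s,[540,290,158]).round())
cv2.imwrite('pics/s4.png',cv2.resize(s['image'][60:340,140:420],(600,600))[:,:,::-1])
E
```

```text
tip edge x [259.6 159. ] y [243.2 175.4] head top [237.6 201.3]
tip edge x [259.6 175.3] y [259.6 175.3] head top [260.2 201.3]
tip edge x [259.7 191.2] y [276.1 175.3] head top [282.8 201.2]
dark rows 162
170 244 271
185 239 275
200 236 278
side handle [242.58102158 123.30674752] [241. 212.]
```

View pics/s4.png

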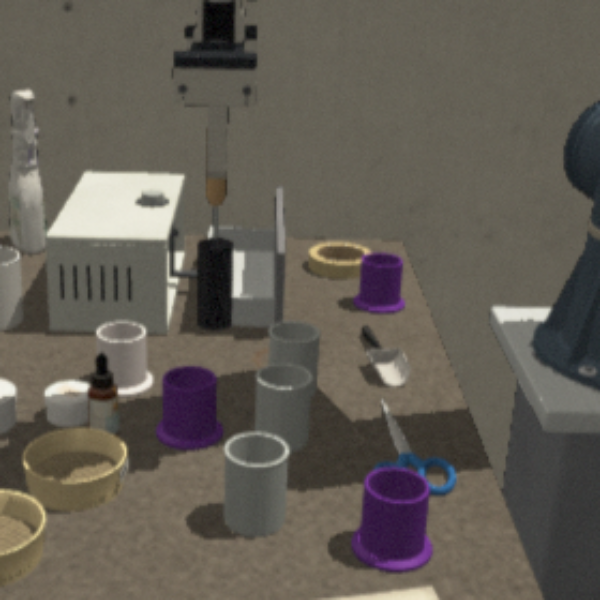

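The brush hangs upright, with its tip at side (240,212) against a predicted (241,212).

```bash
cat >> h.py <<'E'
OFF=np.array([2.,-1.5])
def find(w,x,y):
    c=[a for a in rim(w,x,y) if a[3]<30 and 26<a[2]<33]
    c.sort(key=lambda a:np.hypot(a[0]-x,a[1]-y)); return np.array(c[0][:2]) if c else None
def scrub(x,y):
    goto([x+45,y-60,320],[180,0,180]); w=snap('wrist'); p=find(w,x,y); print('found',p,'at',sense()['time'])
    if p is None: return False
    q=p-OFF
    movel([*q,290],200)
    hit=movel([*q,175],80,f_stop=6); z0=sense()['ee_pos'][2]; print('bottom',hit,z0,sense()['ft_force'].round(1))
    movel([*q,z0+66],100); print('up',sense()['ee_pos'].round(1))
    hit=movel([*q,175],80,f_stop=6); print('bottom',hit,sense()['ee_pos'][2])
    wait(.1)
    movel([*q,290],150)
    return True
E
python3 - <<'E'
from h import *
print(scrub(496,394))
w=snap('wrist'); print([find(w,*p) for p in [(496,394),(465,240),(450,125)]], sense()['finger_gap']*93)
E
```

```text
found [494.7 394.2] at 16.4917
bottom True 175.85490770123351 [-0.  -1.2  4.6]
up [492.4 395.5 241.1]
bottom True 175.60389431459387
True
[array([495.8, 391.8]), array([466.3, 242.3]), array([451.4, 122.6])] 19.468349141261026
```

```bash
python3 - <<'E'
from h import *
if scrub(465,241) and scrub(450.5,125):
    w=snap('wrist'); print([find(w,*p) for p in [(496,394),(465,240),(450,125)]], sense()['finger_gap']*93)
    goto([600,116,315],[180,0,180]); w=snap('wrist'); print('stand',rim(w,658,116,70), sense()['time'])
    print(proj(w,[600+2,116-1.5,315-172]).round())
E
```

```text
found [466.2 240.3] at 22.025
bottom True 175.5338113856844 [-0.1 -0.2  4.3]
up [463.9 241.7 240.9]
bottom True 175.33405973885803
found [448.9 123.7] at 27.4
bottom True 175.27804566378023 [ 0.3 -0.9  5.8]
up [446.6 125.1 240.7]
bottom True 175.11650134839635
[array([497.3, 393.2]), array([465.6, 241.2]), None] 19.560604728161344
stand [] 32.7583
[257. 179.]
```

```bash
cat >> h.py <<'E'
def pick_place(x,y,dy,D=(520.,-178.5)):
    goto([x+45,y-40,300],[180,0,180]); w=snap('wrist'); p=find(w,x,y); print('found',p,'at',sense()['time'])
    if p is None: return False
    move_gripper(1.0)
    movel([*p,150],200); 
    if movel([*p,56],100,f_stop=15): print('HIT',sense()['ee_pos']); return False
    move_gripper(0,25); g=sense()['finger_gap']*93; print('gap',g)
    if not 57<g<63: return False
    movel([*p,215],150); print('after lift',sense()['finger_gap']*93)
    t=np.array([D[0]+.009*dy,D[1]+dy])
    goto([*t,215],[180,0,180])
    movel([*t,90],120); h=movel([*t,73],40,f_stop=5); print('down',h,sense()['ee_pos'].round(1))
    move_gripper(0.82); movel([*t,220],150); return True
E
python3 - <<'E'
from h import *
movel([656.7,117,300],150)
print(movel([656.7,117,190],80,f_stop=8),sense()['ee_pos'])
print(movel([656.7,117,176.5],40,f_stop=4),sense()['ee_pos'])
move_gripper(0.6); wait(.3); movel([656.7,117,300],150)
goto([640,60,320],[180,0,180]); move_gripper(1)
w=snap('wrist','w5.png'); s=snap('side'); cv2.imwrite('pics/p5.png',np.hstack([w['image'],cv2.resize(s['image'][130:320,130:350],(286,247)).repeat(1,0) if 0 else cv2.resize(s['image'][130:330,150:300],(288,384))])[:,:,::-1])
print(sense()['time'])
E
```

```text
False [656.94469143 117.02531335 190.5648023 ]
True [656.66082662 116.90874023 176.65140355]
38.475
```

View pics/p5.png

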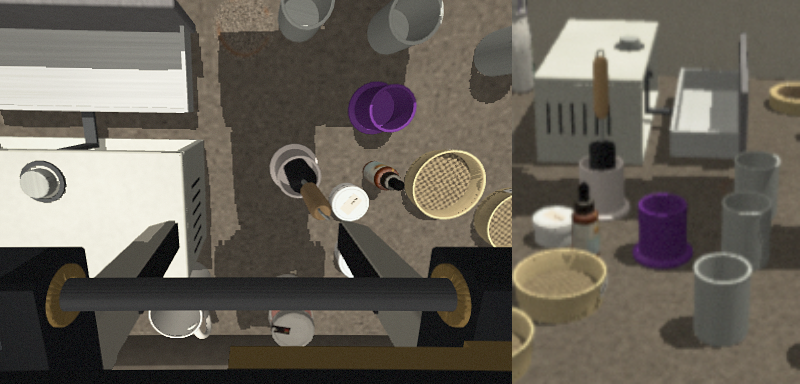

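The brush is back upright in the white stand (handle at wrist (318,205), side panel (600,85)), and the cups, tin and dropper look undisturbed. Now I move the first cup, C, to the far right place.

```bash
python3 - <<'E'
from h import *
print(pick_place(449.5,124,-92), sense()['time'], sense()['ft_force'].round(1))
w=snap('wrist','w6.png'); print(rim(w,519,-270.5,98,30))
E
```

```text
found [449.  115.8] at 39.175
gap 60.433001603629315
after lift 60.43853094151113
down True [ 519.1 -270.4   73.7]
True 47.9833 [-0.2  1.1 -0.5]
[(np.float64(518.6), np.float64(-271.3), np.float64(27.3), 11)]
```

View pics/w6.png

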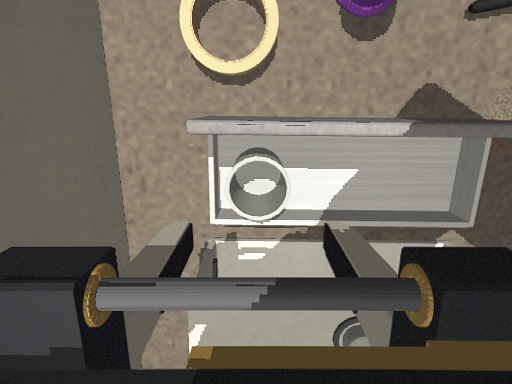

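Cup C stands upright at the right end of the drawer, rim at (260,187). Next I place B in the middle, then A on the left.

```bash
python3 - <<'E'
from h import *
ok=pick_place(465.5,241,0); print(ok,sense()['time'])
if ok: print(pick_place(496.5,393,92),sense()['time'])
E
```

```text
found [464.3 239.6] at 49.825
gap 58.77841871261839
after lift 58.564704800092414
down True [ 519.9 -178.4   73.7]
True 59.0917
found [494.7 394.6] at 61.0833
gap 58.60982529861835
after lift 58.907194078949516
down True [520.8 -86.6  73.8]
True 70.5583
```

```bash
python3 - <<'E'
from h import *
goto([560,-150,430],[180,0,180])
w=snap('wrist'); s=snap('side')
cv2.imwrite('pics/p7.png',np.hstack([w['image'],cv2.resize(s['image'][130:330,150:300],(288,384))])[:,:,::-1])
print([rim(w,520,-178.5+d,98) for d in(-92,0,92)])
print('panel',onz(w,240,87,125))
E
```

```text
[[(np.float64(518.3), np.float64(-271.3), np.float64(31.1), 18), (np.float64(518.3), np.float64(-271.3), np.float64(27.3), 18)], [(np.float64(520.3), np.float64(-178.4), np.float64(31.0), 16), (np.float64(520.3), np.float64(-178.4), np.float64(27.3), 16), (np.float64(518.3), np.float64(-266.6), np.float64(29.0), 17)], [(np.float64(521.5), np.float64(-87.4), np.float64(27.0), 16), (np.float64(521.5), np.float64(-87.4), np.float64(31.2), 16)]]
panel [ 458.89215489 -175.38691459  125.        ]
```

View pics/p7.png

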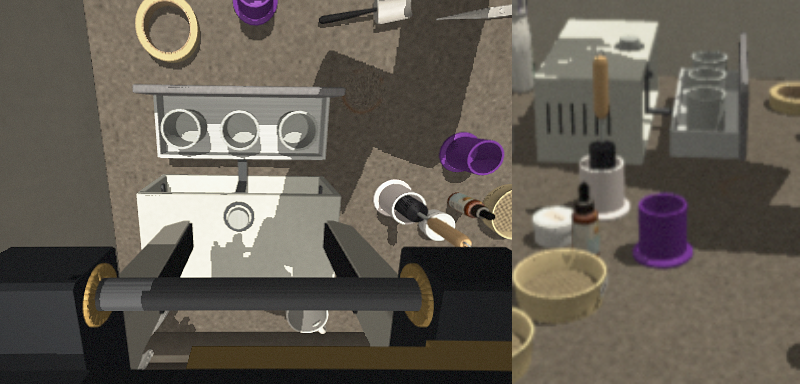

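All three cups stand upright in the drawer at wrist (184,129), (240,130) and (296,130). The brush, tin and dropper are in place. Now I shut the drawer.

```bash
python3 - <<'E'
from h import *
goto([415,-178.5,230],[180,0,180]); move_gripper(0,20)
movel([415,-178.5,101],150)
print(movel([550,-178.5,101],60,f_stop=25),sense()['ee_pos'].round(1),sense()['ft_force'].round(1))
print(movel([602,-178.5,101],30,f_stop=22),sense()['ee_pos'].round(1),sense()['ft_force'].round(1))
wait(.2);print(sense()['ee_pos'].round(1),sense()['ft_force'].round(1))
movel([540,-178.5,101],60); print(sense()['ft_force'].round(1))
movel([480,-178.5,101],100); movel([480,-178.5,250],200)
goto([480,60,430],[180,0,180])
w=snap('wrist'); s=snap('side')
cv2.imwrite('pics/p8.png',np.hstack([w['image'],cv2.resize(s['image'][130:330,150:300],(288,384))])[:,:,::-1]); print(sense()['time'])
E
```

```text
False [ 550.3 -178.5  100.8] [-3.5 -3.8 -0.8]
True [ 588.9 -178.7  100.5] [-4.6 -0.5  3.6]
[ 588.8 -178.7  100.2] [-4.8  0.1  3.3]
[-0.1  0.3  0.4]
82.4833
```

View pics/p8.png

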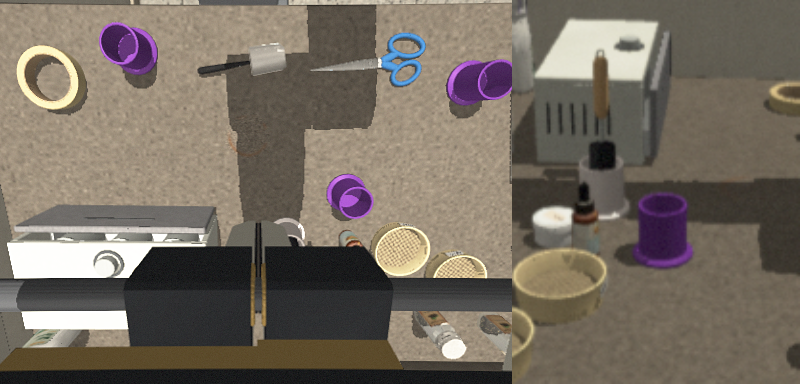

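The drawer looks shut. I compare the panel region numerically with the first side picture, and hand in only if they match.

```bash
python3 - <<'E'
from h import *
import pickle
d0=pickle.load(open('d0.pkl','rb'))['image']; s=snap('side')['image']
a=d0[145:210,214:240].astype(np.float32).mean(2);b=s[145:210,214:240].astype(np.float32).mean(2)
print(np.abs(a-b).mean(), cv2.phaseCorrelate(a,b))
if np.abs(a-b).mean()<8: wait(.5); print(close_job(),sense()['time'])
E
```

```text
2.587574 ((0.580131372164086, 0.0536973849834439), 0.9515138171582556)
the job is handed in; nothing more can be done
the job is handed in; nothing more can be done
```

The job is handed in: I pressed the button and the drawer sprang open, scrubbed all three cups from left to right, returned the brush to the white stand and set the cups upright in the drawer. I then pushed the drawer shut; it stayed shut after release and matches the first picture, and the tin and dropper bottle were not touched.

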